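Third hand at the leather bench: hold a punch stand against the sprung fence

TASK

First press the lifted leaf of the assembly jig down flat, before you touch the wooden stand. Then take the empty two-step wooden punch stand, stand it on the leaf and push its tall flat end squarely against the middle of the sprung steel fence, about half way back (roughly 8 N) and never onto its back stop, and finish the job still holding it there with that steady push, so that a colleague can screw it on. Leave the other stand, the bowl of rivets and the two jars where they are.

Things in the scene. Friction and masses are not known exactly. Their poses are not given: they have to be found in the camera images.
- jig: Assembly jig, fixed to the bench: plywood base 230 (x) x 150 (y) x 12 mm thick. Origin: centre of its underside, on the bench. Its x axis (level) points from the leaf to the fence, the direction to push. On it lie the hinged aluminium leaf, and beyond that the sprung steel fence and a fixed steel back wall (44 mm tall, 130 wide, front face at jig x = +90 mm).
- leaf (a joint): Angle (rad) of the leaf, an aluminium plate 130 (x) x 110 (y) x 8 mm. Its hinge lies along jig y at jig x = -90 mm, on top of the base (12 mm up). 0 = lying flat on the base, top face 20 mm above the bench; positive = the edge next to the fence is lifted (it starts at 0.10 to 0.22). A stiff hinge: about 4 N down near the free edge moves it, and it stays where it is left.
- leaf_edge (a point): Middle of the upper rim of the leaf's free edge, 130 mm from the hinge (jig x = +40 mm when flat).
- fence (a joint): How far (m) the sprung fence is pushed back along jig +x: 0 at rest, 0.034 at its back stop. Spring of 0.5 N per mm (8.5 N at 0.017, half way). The fence is an upright steel plate 100 wide (jig y), 10 thick, its top 64 mm and its lower edge 14 mm above the bench; its springs return it to 0 when let go. Between it and the back wall there is a 35 mm gap at rest.
- fence_face (a point): Middle of the fence's width on its face towards the leaf, 42 mm above the bench; at jig x = +45 mm at rest; moves with the fence.
- stand: The loose, empty punch stand: a brown wooden block in two steps with small dark round marks on top, 100 long (x) x 48 wide (y), 0.11 to 0.22 kg. Origin: centre of its underside. Its tall step (45 mm high) covers x = -10 to +50 mm, the low step (26 mm high) x = -50 to -10 mm. The flat end at x = +50 mm goes against the fence. Can be gripped across the 48 mm width at the tall step.
- stand_face (a point): Centre of the stand's tall flat end face, at its x = +50 mm, 22.5 mm above its underside.
- full_stand: Another wooden stand, one step only, 100 x 48 x 30 mm, with three steel punches standing in it (up to 115 mm high). Origin: centre of its underside. Not needed.
- rivet_bowl: Clear bowl of brass rivets, 112 mm across, 38 high. Origin: centre of its underside. Not needed.
- jar: White jar, 60 mm across, 85 high. Origin: centre of its underside. Not needed.
- glue: White jar with a paper band, 52 mm across, 110 high. Origin: centre of its underside. Not needed.
Things that resemble listed ones, but are neither listed nor needed, are in the scene too. Leave any orange or red look-alike of the stand alone.

How it is judged:
By the outcome, as a careful person would: the job done as asked, in the order asked, and still so for the second after the job is handed in, while the arm keeps its last pose, push and grip.
It also fails if it takes over 54 s, if anything falls off the work surface, if the arm or the gripper's body presses on something with over 40 N, if the wrist force passes 120 N, or if a joint passes its speed limit or range.

ROBOT

A 7-joint arm with a two-finger parallel gripper is mounted at the origin on the work surface. World frame = base frame: x ahead of the robot, y to its left, z up, the work surface at z = 0. Lengths are in mm, angles in rad, forces in N, time in s.
With the tool pointing down it reaches from about 400 to 875 mm from the base axis. Payload 4.4 kg.
Tool frame: the origin (TCP) lies at the very end of the fingers, on their centre line; the grasp point (between the pads) lies 19 mm behind it; z points along the fingers, y is the line along which they close (so a half turn about z gives the same grasp; the last joint's range is limited). The gripper opens to 85 mm and grips with 20 to 120 N. Pads are 22 mm wide; open, the fingers measure 114 mm over their backs; the gripper's body (76 mm by 85 mm) begins 54 mm behind the grasp point. The pads swing forward as they close: fully open they stand 13 mm farther back than shut.
Start: joints at [1.261, 0.628, 0.038, 1.517, -0.027, 0.996, -0.02], TCP at [156.932, -630.785, 231.313] pointing down, gripper open.
Joint ranges: [-3.06, 3.06], [-0.37, 2.12], [-1.25, 1.32], [0.18, 2.47], [-1.1, 4.24], [0.23, 1.98], [-2.94, 2.94]. Speed limits (rad/s): [2.57, 2.57, 3.14, 3.14, 3.14, 3.14, 3.14].

INTERFACE

Orientations are given as [roll, pitch, yaw] about the fixed x, y, z axes, in that order (R = Rz(yaw) Ry(pitch) Rx(roll)).
In Python, from cell import read_state, get_image, camera_info, finish_job gives the robot as it stands.
- The arm moves only by the tool play_rows, never from a script. Its argument "deltas" is one flat list of numbers, 7 for each row, row after row: the shift along the tool's x, y, z in mm, then the turn, a rotation vector about the tool's x, y, z in rad, then the opening, from 0 (shut) to 1 (fully open). In form: [dx, dy, dz, ax, ay, az, grip, dx, dy, dz, ax, ay, az, grip, ...]. A call has 1 to 10 rows; each row is the pose to reach, as a shift and turn from the pose commanded when the call began, along the tool's axes at that moment; what a row does not reach only later rows make up. A row lasts 1/8 s, in which the tool goes at most 62.5 mm and 10.7 degrees, less where a joint would pass 70% of its speed; a pose out of reach is approached as far as the arm can. A call with a gripper value outside its range is refused whole. The fingers move at their own pace and stop on an object; the grip force is fixed at half the most. Time passes only in rows, so rows that repeat a pose let the fingers close. It gives the time, the measured TCP pose, the force, the opening and the grip force at its end, in the units of the state.
- read_state(): the state, without advancing time (a new reading comes with each control period).
- get_image(name): name is "side" or "top"; returns the picture (400x640x3 uint8, red, green, blue); there is no depth.
- camera_info(name): a dict with "fx", "fy", "cx", "cy" (pixels), "distortion" ([k1, k2, p1, p2, k3] as OpenCV has them; the pictures are not rectified), "T" (4x4, takes a point from camera to world coordinates). Camera axes: x right, y down, z forward; pixel columns grow to the right and rows downward; lengths in mm; the calibration is good to about 2 mm. A picture is of the moment at which its call begins. camera_info takes no time and is no camera call.
- finish_job(): hands the job in; it is judged then, once.
The state is a dict: "clock": time; "qpos": joint angles; "qd": joint speeds; "tau": joint torques, N m; "eef_pos": TCP position; "tool_rot": TCP orientation; "force": force on the tool from outside, world axes, zero at the start; "torque": the same for the moment, N m; "width": finger opening in mm; "gripper_force": force on a finger pad.
Only numpy, scipy, OpenCV 4.12 (cv2) and the standard library are available. Lean on these libraries where they do the work, as an engineer would, in place of code of your own. Each camera call takes 0.05 s, during which the arm holds its last target. There are 200 camera calls.

## Working session

There is one attempt and no reset: what is moved stays moved. The work goes in short steps, Python scripts to look and compute and a tool call to move; the robot and the scene stay as the last step left them, time stands still between calls to the robot, and variables do not carry over. Pictures are saved under pics/ and viewed, at most 10 in all, crops included, and the job is handed in when it is done.

Besides the shell and the picture viewer there is one more tool, called by a JSON object that holds its "method" and its "body", one argument or row to a line. play_rows: Moves the arm, as the interface text tells. Its arguments: {"type":"object","properties":{"deltas":{"type":"array"}},"required":["deltas"]}

```bash
ls; mkdir -p pics; cat > h.py <<'E'
import numpy as np, cv2
from cell import read_state,get_image,camera_info
def ray(n,px):
    c=camera_info(n);K=np.array([[c['fx'],0,c['cx']],[0,c['fy'],c['cy']],[0,0,1]]);D=np.array(c['distortion'])
    p=cv2.undistortPoints(np.array(px,float).reshape(-1,1,2),K,D).reshape(-1,2)
    T=np.array(c['T']);d=np.c_[p,np.ones(len(p))]@T[:3,:3].T
    return T[:3,3],d
def plane(n,px,z):
    o,d=ray(n,px);return o+d*((z-o[2])/d[:,2])[:,None]
def proj(n,P):
    c=camera_info(n);K=np.array([[c['fx'],0,c['cx']],[0,c['fy'],c['cy']],[0,0,1]]);T=np.linalg.inv(np.array(c['T']))
    return cv2.projectPoints(np.array(P,float).reshape(-1,1,3),cv2.Rodrigues(T[:3,:3])[0],T[:3,3],K,np.array(c['distortion']))[0].reshape(-1,2)
def tri(a,b):
    o1,d1=ray('side',[a]);o2,d2=ray('top',[b]);A=np.c_[d1[0],-d2[0]]
    s=np.linalg.lstsq(A,o2-o1,rcond=None)[0];p,q=o1+s[0]*d1[0],o2+s[1]*d2[0];return (p+q)/2,np.linalg.norm(p-q)
E
python3 - <<'E'
from h import *
for n in('side','top'):
    im=get_image(n);np.save(n+'0.npy',im);cv2.imwrite(f'pics/{n}0.png',im[:,:,::-1]);print(n,camera_info(n))
print(read_state())
E
```

```text
pics
side {'fx': 379.2395240525664, 'fy': 379.2395240525664, 'cx': 317.14060591549355, 'cy': 209.7731144195484, 'distortion': array([-0.01018864,  0.        ,  0.        ,  0.        ,  0.        ]), 'T': array([[-9.76108688e-01, -1.50457016e-01,  1.56762611e-01,
         4.34276591e+02],
       [-2.17223004e-01,  6.92647863e-01, -6.87788561e-01,
         6.86982331e+02],
       [-5.09867266e-03, -7.05408835e-01, -7.08782321e-01,
         7.61895260e+02],
       [ 0.00000000e+00,  0.00000000e+00,  0.00000000e+00,
         1.00000000e+00]])}
top {'fx': 513.9230802001155, 'fy': 513.9230802001155, 'cx': 319.93940005909894, 'cy': 194.520169447301, 'distortion': array([-0.15082613,  0.        ,  0.        ,  0.        ,  0.        ]), 'T': array([[-2.85495809e-02, -9.96323962e-01,  8.07680912e-02,
         4.58674923e+02],
       [-9.99585906e-01,  2.81653000e-02, -5.89335984e-03,
        -4.92300589e-01],
       [ 3.59683810e-03, -8.09028986e-02, -9.96715498e-01,
         1.63780265e+03],
       [ 0.00000000e+00,  0.00000000e+00,  0.00000000e+00,
         1.00000000e+00]])}
{'clock': 0.1, 'qpos': array([ 1.26118096,  0.62928167,  0.03844012,  1.51825575, -0.026988  ,
        0.99628922, -0.01997197]), 'qd': array([-0.00079435, -0.00188494,  0.0014761 , -0.00192951,  0.00071584,
       -0.00011008, -0.00060109]), 'tau': array([ 2.42101953e-03, -5.64537656e+01,  1.23009738e+00, -1.93973565e+01,
        1.11591237e-02,  5.43626491e-03, -4.74225169e-05]), 'eef_pos': array([ 156.81011965, -630.23194574,  230.46670225]), 'tool_rot': array([-3.13987672e+00,  2.57730802e-05,  2.43853967e-01]), 'force': array([-0.16793903, -0.01520284,  0.33560325]), 'torque': array([-0.0315801 , -0.01578653,  0.00968441]), 'gripper_force': 0.0, 'width': 85.43576408919199}
```

View pics/top0.png

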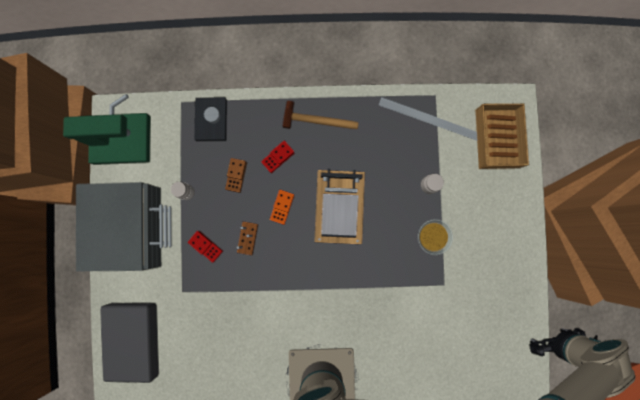

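View pics/side0.png

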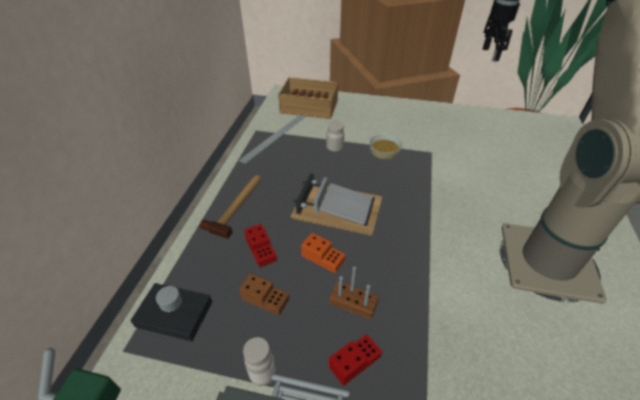

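```bash
python3 - <<'E'
from h import *
t=np.load('top0.npy');s=np.load('side0.npy')
a=cv2.resize(t[150:250,215:375],None,fx=5,fy=5,interpolation=cv2.INTER_CUBIC)[:,:800]
cv2.imwrite('pics/c1.png',a[:,:,::-1])
b=cv2.resize(s[160:320,230:390],None,fx=3.7,fy=3.7,interpolation=cv2.INTER_CUBIC)
cv2.imwrite('pics/c2.png',b[:,:,::-1])
E
```

```text
(no output)
```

View pics/c1.png

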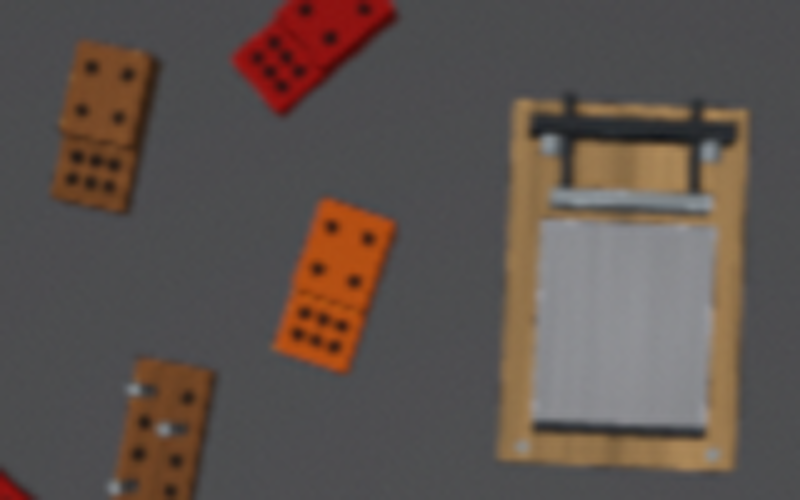

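View pics/c2.png

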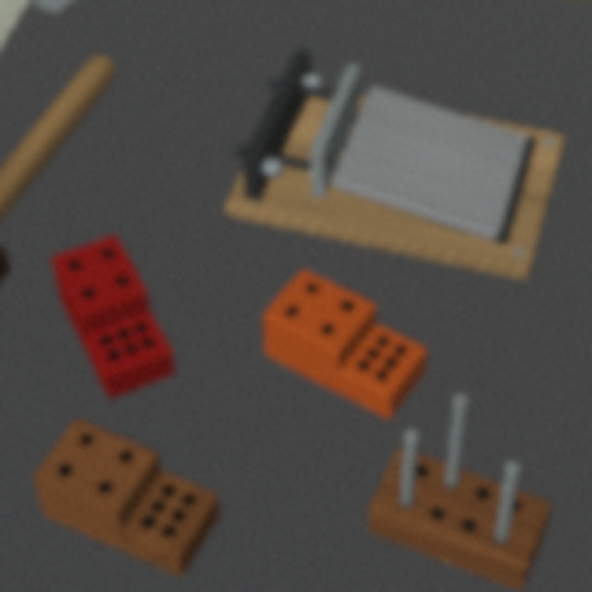

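```bash
python3 - <<'E'
from h import *
T=lambda l:np.array(l,float)/5+[215,150]-0.4
S=lambda l:np.array(l,float)/3.7+[230,160]-0.35
np.set_printoptions(precision=1,suppress=True)
b=plane('top',T([(513,100),(748,108),(735,470),(498,460)]),12);print('base top',b,b.mean(0),[np.linalg.norm(b[i]-b[i-1]) for i in range(4)])
x=(b[0]+b[1]-b[2]-b[3]);print('yaw',np.arctan2(x[1],x[0]))
b2=plane('side',S([(562,132),(228,208),(525,275)]),12);print('base side',b2)
print('fence top', plane('top',T([(552,205),(712,210)]),64),plane('side',S([(317,160),(350,68)]),64))
print('hinge', plane('top',T([(533,425),(705,432)]),20))
for a,c in [((370,88),(715,228)),((333,185),(542,222))]: print('leafedge tri',tri(S([a])[0],T([c])[0]))
st=plane('top',T([(77,41),(152,54),(62,132),(138,145)]),45);lo=plane('top',T([(52,197),(127,212)]),26)
print('stand tall',st,'low',lo)
ss=plane('side',S([(37,478),(80,420),(122,520),(160,462)]),45);print('side',ss)
for q in(st[:2].mean(0)-lo.mean(0),ss[:2].mean(0)-ss[2:].mean(0)):print('yaw',np.arctan2(q[1],q[0]),np.linalg.norm(q[:2]))
# mask check
for n in('top','side'):
  im=np.load(n+'0.npy');h=cv2.cvtColor(im,cv2.COLOR_RGB2HSV)
  x0,y0,x1,y1=(222,152,250,196) if n=='top' else (232,265,292,318)
  m=((h[:,:,1]>110)&(h[:,:,2]>50)).astype(np.uint8);k=np.zeros_like(m);k[y0:y1,x0:x1]=m[y0:y1,x0:x1]
  p=cv2.findNonZero(k).reshape(-1,2);print(n,len(p),p.min(0),p.max(0),cv2.minAreaRect(p),plane(n,[p.mean(0)],35))
E
```

```text
base top [[ 670.3   -3.7   12. ]
 [ 661.1 -153.4   12. ]
 [ 431.3 -137.2   12. ]
 [ 442.    12.2   12. ]] [551.2 -70.5  12. ] [np.float64(228.88858209360512), np.float64(150.06289165784654), np.float64(230.37061560251172), np.float64(149.80435727031423)]
yaw -0.07006693898171097
base side [[ 430.6 -137.9   12. ]
 [ 664.5   -2.6   12. ]
 [ 441.3   16.4   12. ]]
fence top [[ 597.9  -25.7   64. ]
 [ 592.  -124.    64. ]] [[ 598.9  -14.3   64. ]
 [ 596.5 -118.3   64. ]]
hinge [[ 463.4  -10.4   20. ]
 [ 455.8 -118.4   20. ]]
leafedge tri (array([ 582.6, -127.6,   38.4]), np.float64(0.5390226011222655))
leafedge tri (array([589.1, -19.7,  35.6]), np.float64(1.4802960283650324))
stand tall [[711.5 269.3  45. ]
 [701.7 222.   45. ]
 [654.2 279.5  45. ]
 [644.5 231.7  45. ]] low [[615.3 289.7  26. ]
 [604.4 242.1  26. ]]
side [[706.8 268.7  45. ]
 [695.8 223.3  45. ]
 [648.  285.1  45. ]
 [638.2 242.1  45. ]]
yaw -0.2060188188984647 98.849351734178
yaw -0.29382140267667994 60.757817396039876
top 509 [225 158] [245 191] ((234.9668731689453, 174.78250122070312), (16.429336547851562, 32.240638732910156), 11.888657569885254) [[659.  255.2  35. ]]
side 1176 [239 265] [287 314] ((266.15948486328125, 290.84326171875), (47.2743034362793, 40.436805725097656), 36.02737045288086) [[655.6 263.4  35. ]]
```

```bash
cat >> h.py <<'E'
J=np.array([551.,-70.5]);JY=-0.07
def jig(x,y=0): return J+[x*np.cos(JY)-y*np.sin(JY),x*np.sin(JY)+y*np.cos(JY)]
def go(frm,to):  # each (x,y,z,yaw); returns tool shift and az
    d=np.array(to[:3])-frm[:3];c,s=np.cos(frm[3]),np.sin(frm[3])
    return np.round([c*d[0]+s*d[1],s*d[0]-c*d[1],-d[2],-(to[3]-frm[3])],3)
E
python3 - <<'E'
from h import *
s=(156.9,-630.8,231.3,.2439)
p=jig(22);print(p,go(s,(*p,200,-.07)),go(s,(*p,80,-.07)))
E
```

```text
[572.94612201 -72.03874264] [ 5.38667e+02 -4.41753e+02  3.13000e+01  3.14000e-01] [ 5.38667e+02 -4.41753e+02  1.51300e+02  3.14000e-01]
```

{"method": "play_rows", "body": {
  "deltas": [20, -16, 0, 0, 0, 0.01, 0, 60, -49, 0, 0, 0, 0.03, 0, 105, -86, 0, 0, 0, 0.06, 0, 150, -123, 0, 0, 0, 0.09, 0, 195, -160, 0, 0, 0, 0.12, 0, 240, -197, 0, 0, 0, 0.15, 0, 285, -234, 0, 0, 0, 0.18, 0, 330, -271, 5, 0, 0, 0.21, 0, 375, -308, 10, 0, 0, 0.24, 0, 420, -344, 15, 0, 0, 0.26, 0]
}}

```text
clock: 1.35
eef_pos: [482.3, -193.9, 216.0]
tool_rot: [3.142, 0.0, -0.017]
force: [0.1, -1.1, -0.6]
width: -0.2
gripper_force: 0.0
```

```bash
python3 - <<'E'
from h import *
r=read_state();print(r['eef_pos'],r['tool_rot'],r['width'],r['force'],r['clock'],r['qpos'])
s=(156.9,-630.8,231.3,.2439);c,q=np.cos(s[3]),np.sin(s[3])
n=(156.9+c*420-q*344*0+q*-344, -630.8+q*420+c*344,216.3,-.0161);print(n)
p=jig(22);print(go(n,(*p,80,-.07)))
E
```

```text
[ 482.28077119 -193.89769386  216.03472075] [ 3.14155288e+00  1.96566353e-04 -1.69149616e-02] -0.17669693736985487 [ 0.05373222 -1.14558526 -0.61883556] 1.35 [ 0.27508914  0.46347639  0.07624616  1.89716367 -0.0481573   0.78286863
 -1.21023585]
(np.float64(481.3972656193771), np.float64(-195.55578739568807), 216.3, -0.0161)
[ 8.95480e+01 -1.24975e+02  1.36300e+02  5.40000e-02]
```

{"method": "play_rows", "body": {
  "deltas": [30, -40, 20, 0, 0, 0.02, 0, 60, -82, 60, 0, 0, 0.04, 0, 85, -118, 100, 0, 0, 0.054, 0, 90, -125, 136, 0, 0, 0.054, 0, 90, -125, 150, 0, 0, 0.054, 0, 90, -125, 162, 0, 0, 0.054, 0, 90, -125, 162, 0, 0, 0.054, 0]
}}

```text
clock: 2.22
eef_pos: [573.1, -73.4, 54.5]
tool_rot: [3.141, 0.0, -0.072]
force: [-0.3, -0.0, 0.9]
width: -0.1
gripper_force: 0.0
```

```bash
python3 - <<'E'
from h import *
for n in('side','top'):np.save(n+'1.npy',get_image(n))
s=np.load('side1.npy')[150:250,280:400];t=np.load('top1.npy')[150:250,290:390]
a=np.hstack([cv2.resize(s,(480,400)),cv2.resize(t,(320,400))]);a=a[:,:800]
cv2.imwrite('pics/c3.png',a[:,:,::-1])
E
```

```text
(no output)
```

View pics/c3.png

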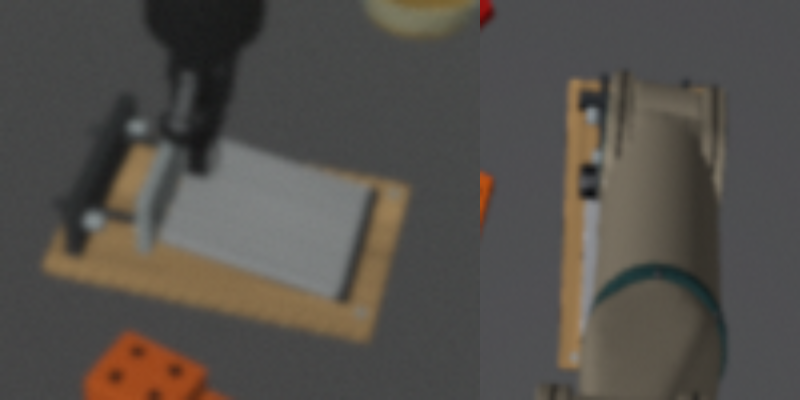

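The fingertips are above the leaf near its free edge (crop 200,165), clear of the fence. I'll press down now.

{"method": "play_rows", "body": {
  "deltas": [0, 0, 8, 0, 0, 0, 0, 0, 0, 14, 0, 0, 0, 0, 0, 0, 18, 0, 0, 0, 0, 0, 0, 21, 0, 0, 0, 0, 0, 0, 24, 0, 0, 0, 0, 0, 0, 27, 0, 0, 0, 0, 0, 0, 30, 0, 0, 0, 0, 0, 0, 32, 0, 0, 0, 0]
}}

```text
clock: 3.32
eef_pos: [573.6, -72.0, 22.1]
tool_rot: [-3.142, -0.0, -0.07]
force: [3.0, -0.7, 3.0]
width: 0.1
gripper_force: 1.4
```

{"method": "play_rows", "body": {
  "deltas": [0, 0, 1, 0, 0, 0, 0, 0, 0, 2, 0, 0, 0, 0, 0, 0, 3, 0, 0, 0, 0]
}}

```text
clock: 3.7
eef_pos: [573.7, -72.0, 20.0]
tool_rot: [-3.141, -0.0, -0.07]
force: [1.0, -0.1, 15.2]
width: -0.2
gripper_force: 7.2
```

{"method": "play_rows", "body": {
  "deltas": [0, 0, 0.7, 0, 0, 0, 0, 0, 0, 0.7, 0, 0, 0, 0]
}}

```text
clock: 3.95
eef_pos: [573.7, -72.0, 19.9]
tool_rot: [-3.141, -0.001, -0.07]
force: [0.0, -0.6, 13.7]
width: 0.0
gripper_force: 6.7
```

```bash
python3 - <<'E'
from h import *
n=(573,-72,18.6,-.07);c,s=np.cos(-.21),np.sin(-.21)
p=np.array([658+16*c,256+16*s]);print(p,go(n,(*p,120,-.21)))
E
```

```text
[673.64849464 252.6646416 ] [ 7.76940e+01 -3.30909e+02 -1.01400e+02  1.40000e-01]
```

{"method": "play_rows", "body": {
  "deltas": [0, 0, -30, 0, 0, 0, 0, 0, 0, -80, 0, 0, 0, 0, 0, 0, -110, 0, 0, 0, 0]
}}

```text
clock: 4.32
eef_pos: [572.2, -72.0, 129.8]
tool_rot: [-3.142, 0.002, -0.07]
force: [-0.0, -0.0, -0.3]
width: -0.1
gripper_force: 0.0
```

{"method": "play_rows", "body": {
  "deltas": [5, -25, 0, 0, 0, 0, 0.8, 15, -65, 0, 0, 0, 0.02, 0.8, 26, -110, 0, 0, 0, 0.04, 0.8, 38, -160, 0, 0, 0, 0.07, 0.8, 50, -210, 0, 0, 0, 0.1, 0.8, 62, -260, 0, 0, 0, 0.12, 0.8, 72, -305, 5, 0, 0, 0.14, 0.8, 78, -331, 10, 0, 0, 0.14, 0.8, 78, -331, 20, 0, 0, 0.14, 0.8, 78, -331, 30, 0, 0, 0.14, 0.8]
}}

```text
clock: 5.58
eef_pos: [673.3, 250.0, 97.1]
tool_rot: [3.138, 0.002, -0.212]
force: [-1.0, 0.0, -0.5]
width: 68.2
gripper_force: 0.0
```

```bash
python3 - <<'E'
from h import *
for n in('side','top'):np.save(n+'2.npy',get_image(n))
s=np.load('side2.npy')[160:330,210:390]
cv2.imwrite('pics/c4.png',cv2.resize(s,None,fx=3.3,fy=3.3,interpolation=cv2.INTER_CUBIC)[:,:,::-1])
r=read_state();print(r['eef_pos'],r['tool_rot'],r['width'])
E
```

```text
[673.03222498 249.40374128  96.61145269] [ 3.13775058  0.0034067  -0.21289501] 68.23715125281832
```

View pics/c4.png

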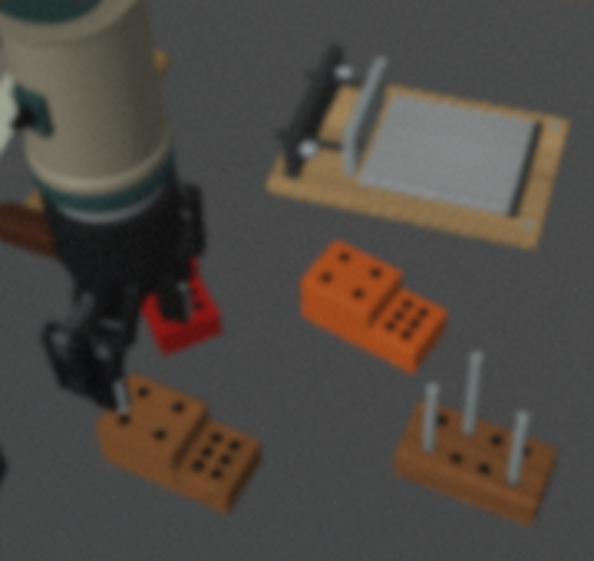

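The leaf is flat. The gripper is over the tall step of the brown stand (crop 150,400), and the red look-alike sits clear behind it. I'll descend.

{"method": "play_rows", "body": {
  "deltas": [0, 0, 15, 0, 0, 0, 0.8, 0, 0, 35, 0, 0, 0, 0.8, 0, 0, 55, 0, 0, 0, 0.8, 0, 0, 70, 0, 0, 0, 0.8, 0, 0, 80, 0, 0, 0, 0.8, 0, 0, 86, 0, 0, 0, 0.8, 0, 0, 86, 0, 0, 0, 0.8]
}}

```text
clock: 6.55
eef_pos: [674.5, 252.6, 12.4]
tool_rot: [3.141, 0.0, -0.21]
force: [-0.1, 0.2, -0.3]
width: 68.2
gripper_force: 0.0
```

{"method": "play_rows", "body": {
  "deltas": [0, 0, 0, 0, 0, 0, 0.6, 0, 0, 0, 0, 0, 0, 0.5, 0, 0, 0, 0, 0, 0, 0.4, 0, 0, 0, 0, 0, 0, 0.3, 0, 0, 0, 0, 0, 0, 0.2, 0, 0, 0, 0, 0, 0, 0.2, 0, 0, 0, 0, 0, 0, 0.2]
}}

```text
clock: 7.42
eef_pos: [675.3, 253.0, 13.7]
tool_rot: [-3.141, -0.002, -0.21]
force: [0.6, -0.2, 6.1]
width: 47.5
gripper_force: 63.7
```

```bash
python3 - <<'E'
from h import *
n=(673.7,252.7,12.6,-.21);p=jig(-9);print(p,go(n,(*p,120,-.07)),go(n,(*p,80,-.07)))
E
```

```text
[542.022041   -69.87051437] [-6.15420e+01  3.42934e+02 -1.07400e+02 -1.40000e-01] [-6.15420e+01  3.42934e+02 -6.74000e+01 -1.40000e-01]
```

{"method": "play_rows", "body": {
  "deltas": [0, 0, -10, 0, 0, 0, 0.2, 0, 0, -30, 0, 0, 0, 0.2, 0, 0, -60, 0, 0, 0, 0.2, 0, 0, -85, 0, 0, 0, 0.2, 0, 0, -85, 0, 0, 0, 0.2]
}}

```text
clock: 8.05
eef_pos: [676.5, 253.3, 101.1]
tool_rot: [-3.138, -0.005, -0.21]
force: [0.6, 0.2, -2.4]
width: 46.9
gripper_force: 63.1
```

{"method": "play_rows", "body": {
  "deltas": [-4, 20, 0, 0, 0, 0, 0.2, -11, 60, 0, 0, 0, -0.02, 0.2, -19, 105, 0, 0, 0, -0.04, 0.2, -28, 155, 0, 0, 0, -0.06, 0.2, -37, 205, 0, 0, 0, -0.09, 0.2, -46, 255, 0, 0, 0, -0.12, 0.2, -54, 300, 0, 0, 0, -0.14, 0.2, -60, 332, 0, 0, 0, -0.14, 0.2, -61.5, 343, 0, 0, 0, -0.14, 0.2, -61.5, 343, 0, 0, 0, -0.14, 0.2]
}}

```text
clock: 9.3
eef_pos: [542.8, -69.9, 97.3]
tool_rot: [-3.141, 0.0, -0.071]
force: [-0.0, 1.1, -1.3]
width: 47.0
gripper_force: 63.2
```

{"method": "play_rows", "body": {
  "deltas": [0, 0, 15, 0, 0, 0, 0.2, 0, 0, 35, 0, 0, 0, 0.2, 0, 0, 47, 0, 0, 0, 0.2, 0, 0, 47, 0, 0, 0, 0.2, 0, 0, 47, 0, 0, 0, 0.2]
}}

```text
clock: 9.93
eef_pos: [543.2, -69.6, 50.8]
tool_rot: [-3.142, -0.001, -0.07]
force: [0.6, -0.7, -1.6]
width: 47.1
gripper_force: 63.1
```

```bash
python3 - <<'E'
from h import *
for n in('side','top'):np.save(n+'3.npy',get_image(n))
s=np.load('side3.npy')[150:250,270:400]
cv2.imwrite('pics/c5.png',cv2.resize(s,None,fx=6,fy=6,interpolation=cv2.INTER_CUBIC)[:,:,::-1])
r=read_state();print(r['eef_pos'],r['tool_rot'],r['width'])
E
```

```text
[543.36852922 -69.90667677  51.14875953] [ 3.14158047e+00 -1.22862908e-03 -7.00848132e-02] 46.76485933478037
```

View pics/c5.png

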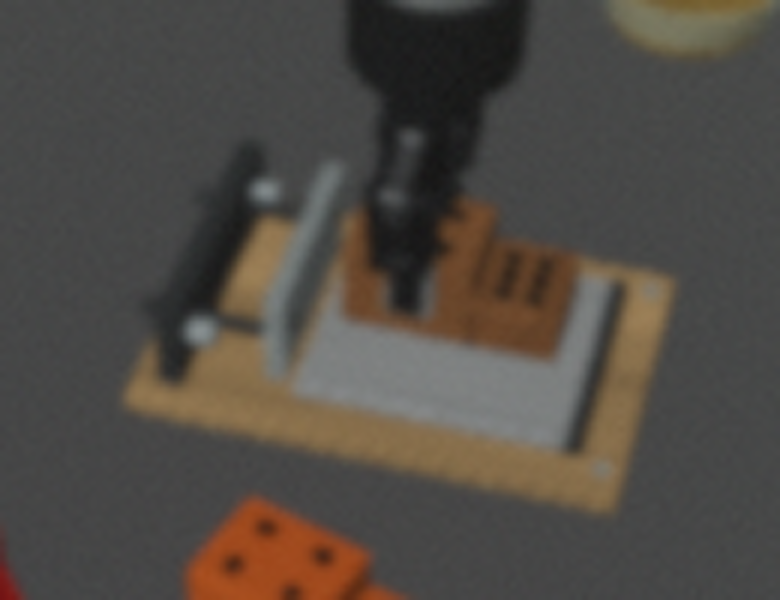

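The stand is held level over the leaf (crop 345–580, 205–358), square to the fence (crop 275–340, 165–375). I'll check its offset in jig coordinates.

```bash
python3 - <<'E'
from h import *
np.set_printoptions(precision=1,suppress=True)
S=lambda l:np.array(l,float)/6+[270,150]-0.4
def tj(P):
    d=P[:,:2]-J;c,s=np.cos(JY),np.sin(JY);return np.c_[d[:,0]*c+d[:,1]*s,-d[:,0]*s+d[:,1]*c]
print('bottom near side corners (front,rear), z37',tj(plane('side',S([(343,318),(555,358)]),37)))
print('low top rear corners z63',tj(plane('side',S([(563,320),(580,253)]),63)))
print('fence face top edge z64',tj(plane('side',S([(275,290),(340,165)]),64)))
print('leaf free edge near corner z20',tj(plane('side',S([(295,392),(563,447)]),20)))
E
```

```text
bottom near side corners (front,rear), z37 [[ 22.2  22.9]
 [-76.2  21.1]]
low top rear corners z63 [[-78.1  23. ]
 [-76.6 -22.2]]
fence face top edge z64 [[ 49.1  41.1]
 [ 44.3 -50. ]]
leaf free edge near corner z20 [[ 34.7  58.5]
 [-88.8  57.8]]
```

{"method": "play_rows", "body": {
  "deltas": [0, 0, 7, 0, 0, 0, 0.2, 0, 0, 13, 0, 0, 0, 0.2, 0, 0, 15, 0, 0, 0, 0.2, 0, 0, 16, 0, 0, 0, 0.2, 0, 0, 16, 0, 0, 0, 0.2]
}}

```text
clock: 10.65
eef_pos: [542.8, -70.0, 34.6]
tool_rot: [-3.142, -0.0, -0.07]
force: [-0.0, -0.5, -1.0]
width: 47.2
gripper_force: 63.1
```

{"method": "play_rows", "body": {
  "deltas": [0, 0, 0.7, 0, 0, 0, 0.2, 0, 0, 1.4, 0, 0, 0, 0.2, 0, 0, 2, 0, 0, 0, 0.2, 0, 0, 2, 0, 0, 0, 0.2]
}}

```text
clock: 11.15
eef_pos: [542.9, -70.0, 33.5]
tool_rot: [-3.142, -0.001, -0.07]
force: [-2.5, 0.8, 6.0]
width: 46.9
gripper_force: 64.2
```

{"method": "play_rows", "body": {
  "deltas": [0, 0, -0.7, 0, 0, 0, 0.2, 6, 0, -0.7, 0, 0, 0, 0.2, 12, 0, -0.7, 0, 0, 0, 0.2, 17, 0, -0.7, 0, 0, 0, 0.2, 17, 0, -0.7, 0, 0, 0, 0.2, 17, 0, -0.7, 0, 0, 0, 0.2]
}}

```text
clock: 11.9
eef_pos: [559.8, -71.2, 33.5]
tool_rot: [3.142, -0.0, -0.07]
force: [-1.7, 0.1, 4.6]
width: 46.8
gripper_force: 63.8
```

{"method": "play_rows", "body": {
  "deltas": [2, 0, 0, 0, 0, 0, 0.2, 4, 0, 0, 0, 0, 0, 0.2, 6, 0, 0, 0, 0, 0, 0.2, 8, 0, 0, 0, 0, 0, 0.2, 8, 0, 0, 0, 0, 0, 0.2, 8, 0, 0, 0, 0, 0, 0.2]
}}

```text
clock: 12.65
eef_pos: [564.2, -71.6, 33.5]
tool_rot: [-3.141, 0.007, -0.07]
force: [-8.5, 0.6, 11.4]
width: 47.3
gripper_force: 64.8
```

{"method": "play_rows", "body": {
  "deltas": [2, 0, 0, 0, 0, 0, 0.2, 4, 0, 0, 0, 0, 0, 0.2, 6, 0, 0, 0, 0, 0, 0.2, 6, 0, 0, 0, 0, 0, 0.2, 6, 0, 0, 0, 0, 0, 0.2]
}}

```text
clock: 13.28
eef_pos: [567.9, -71.8, 33.5]
tool_rot: [-3.141, 0.011, -0.07]
force: [-12.0, 1.2, 17.1]
width: 47.1
gripper_force: 65.4
```

```bash
python3 - <<'E'
from h import *
s=get_image('side');np.save('side4.npy',s);s=s[150:250,270:400]
cv2.imwrite('pics/c6.png',cv2.resize(s,None,fx=6,fy=6,interpolation=cv2.INTER_CUBIC)[:,:,::-1])
r=read_state();print(r['eef_pos'],r['tool_rot'],r['force'],r['torque'])
E
```

```text
[567.90846054 -71.8551034   33.51355322] [-3.14127421  0.01112763 -0.07042971] [-11.6442122    1.40315811  17.19430852] [0.19186272 2.5394324  0.05021154]
```

View pics/c6.png

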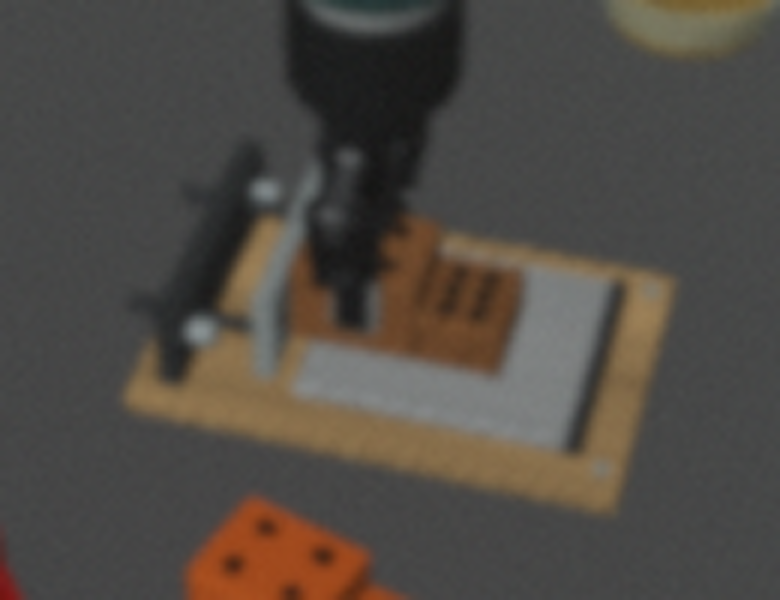

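The fence is in contact and pushed back about 7 mm (near end at crop 264,373, was 278,375). The push has tilted the tool 0.011 rad and is digging the front down, so I'll counter the tilt and lighten the downward load.

{"method": "play_rows", "body": {
  "deltas": [0, 0, -0.4, 0, 0.004, 0, 0.2, 0, 0, -0.8, 0, 0.008, 0, 0.2, 0, 0, -1, 0, 0.012, 0, 0.2, 0, 0, -1, 0, 0.012, 0, 0.2]
}}

```text
clock: 13.82
eef_pos: [568.9, -71.9, 33.5]
tool_rot: [-3.141, -0.003, -0.07]
force: [-8.3, 0.1, 6.4]
width: 47.2
gripper_force: 64.0
```

{"method": "play_rows", "body": {
  "deltas": [2, 0, -0.3, 0, 0, 0, 0.2, 4, 0, -0.6, 0, 0, 0, 0.2, 6, 0, -0.8, 0, 0, 0, 0.2, 6, 0, -0.8, 0, 0, 0, 0.2, 6, 0, -0.8, 0, 0, 0, 0.2]
}}

```text
clock: 14.45
eef_pos: [574.3, -72.3, 33.5]
tool_rot: [3.142, -0.001, -0.07]
force: [-7.6, 0.3, 0.3]
width: 46.7
gripper_force: 63.4
```

```bash
python3 - <<'E'
from h import *
np.set_printoptions(precision=2,suppress=True)
s=get_image('side');np.save('side5.npy',s)
r=read_state();print(r['eef_pos'],r['tool_rot'],r['force'],r['torque'])
# fence shift by template match of near fence end, pixels
ref=cv2.resize(np.load('side3.npy'),None,fx=4,fy=4,interpolation=cv2.INTER_CUBIC)
# near end of fence at orig px about (316,209)
x,y=315,204
for n in('side4','side5'):
    im=cv2.resize(np.load(n+'.npy'),None,fx=4,fy=4,interpolation=cv2.INTER_CUBIC)
    t=ref[(y-6)*4:(y+10)*4,(x-3)*4:(x+4)*4];R=im[(y-12)*4:(y+16)*4,(x-18)*4:(x+8)*4]
    m=cv2.matchTemplate(R,t,cv2.TM_CCOEFF_NORMED);l=cv2.minMaxLoc(m);d=np.array(l[3])/4-[15,6]
    a=plane('side',[(x,y),(x+d[0],y+d[1])],40)[:,:2];print(n,l[1],d,a[1]-a[0])
E
```

```text
[574.31 -72.31  33.55] [-3.14 -0.   -0.07] [-7.77 -0.1   1.15] [0.02 1.7  0.07]
side4 0.9737986922264099 [-1.75 -0.25] [4.88 0.06]
side5 0.9680176973342896 [-4.  -0.5] [11.11  0.41]
```

{"method": "play_rows", "body": {
  "deltas": [1.5, 0, 0, 0, 0.001, 0, 0.2, 3.2, 0, 0, 0, 0.002, 0, 0.2, 3.2, 0, 0, 0, 0.002, 0, 0.2, 3.2, 0, 0, 0, 0.002, 0, 0.2]
}}

```text
clock: 15.0
eef_pos: [576.4, -72.5, 33.5]
tool_rot: [-3.142, -0.001, -0.07]
force: [-10.3, 0.1, 2.3]
width: 47.5
gripper_force: 63.5
```

```bash
python3 - <<'E'
from h import *
np.set_printoptions(precision=2,suppress=True)
F=[]
for i in range(3):
    s=get_image('side');r=read_state();F.append(r['force'])
np.save('side6.npy',s);print(np.array(F),r['eef_pos'],r['tool_rot'],r['torque'])
ref=cv2.resize(np.load('side3.npy'),None,fx=4,fy=4,interpolation=cv2.INTER_CUBIC);x,y=315,204
im=cv2.resize(s,None,fx=4,fy=4,interpolation=cv2.INTER_CUBIC)
t=ref[(y-6)*4:(y+10)*4,(x-3)*4:(x+4)*4];R=im[(y-12)*4:(y+16)*4,(x-18)*4:(x+8)*4]
l=cv2.minMaxLoc(cv2.matchTemplate(R,t,cv2.TM_CCOEFF_NORMED));d=np.array(l[3])/4-[15,6]
a=plane('side',[(x,y),(x+d[0],y+d[1])],40)[:,:2];print(l[1],d,a[1]-a[0])
cv2.imwrite('pics/c7.png',cv2.resize(s[150:250,270:400],None,fx=6,fy=6,interpolation=cv2.INTER_CUBIC)[:,:,::-1])
E
```

```text
[[ -9.89  -0.03   3.04]
 [-10.19   0.47   2.34]
 [-10.25   0.96   3.15]] [576.39 -72.48  33.51] [-3.14 -0.   -0.07] [0.06 2.09 0.14]
0.9199866056442261 [-4.5  -0.75] [12.67 -0.25]
```

View pics/c7.png

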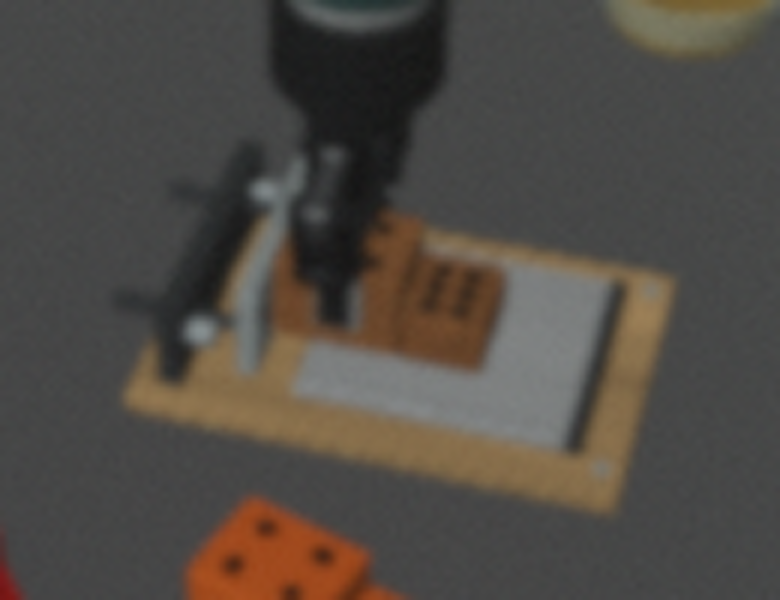

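The fence is pushed back about 13–15 mm, the stand is flat on the leaf and squarely against the fence, and there is a clear gap to the back wall. One small push more, then hold.

{"method": "play_rows", "body": {
  "deltas": [1, 0, -0.1, 0, 0.001, 0, 0.2, 2.2, 0, -0.3, 0, 0.001, 0, 0.2, 2.2, 0, -0.3, 0, 0.001, 0, 0.2, 2.2, 0, -0.3, 0, 0.001, 0, 0.2, 2.2, 0, -0.3, 0, 0.001, 0, 0.2, 2.2, 0, -0.3, 0, 0.001, 0, 0.2]
}}

```text
clock: 15.9
eef_pos: [578.2, -72.6, 33.5]
tool_rot: [-3.141, -0.001, -0.07]
force: [-9.7, -0.2, 1.4]
width: 46.8
gripper_force: 63.4
```

```bash
python3 -c "
from cell import finish_job;print(finish_job())"
```

```text
the job is handed in; nothing more can be done
None
```

I pressed the leaf flat first, then gripped the brown two-step stand and stood it on the leaf. It was handed in with its tall end held against the middle of the fence, about 15–16.5 mm back with a push of roughly 8 N (estimated from force readings and camera images), clear of the back stop.

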